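# Reset the bench: every item back in its own holder

## Task

Tidy the bench for the next user: set the taller bottle in the larger round holder, the shorter bottle in the smaller round holder, the carton in the long holder and the timer in the square holder, each sitting flat inside its holder's lip and let go. Keep the bottles upright and set them down rather than dropping them, and leave the beaker and the culture dish where they stand.

Things in the scene. Friction and masses are not known exactly. Their poses are not given: they have to be found in the camera images.
- large_bottle_centre (a point): Taller of the two capped laboratory bottles, clear glass with a blue cap; loose, upright, round, body 70 mm across, 146 mm tall, about 0.35 kg. The cap, 52 mm across, takes the top 28 mm and is gripped well from above from any side. The point is on the axis half-way up, 73 mm above its underside; z up along the axis.
- small_bottle_centre (a point): Shorter capped laboratory bottle, with an orange cap; loose, upright, round, body 56 mm across, 108 mm tall, about 0.18 kg. The cap, 46 mm across, takes the top 28 mm and is gripped well from above from any side. The point is on the axis half-way up, 54 mm above its underside; z up.
- film_carton_centre (a point): Closed blue and white cardboard carton lying flat; loose, 52 mm (own x) by 125 mm (own y) by 52 mm high, about 0.2 kg; gripped across the 52 mm width, along own x. The point is its centre, 26 mm above its underside; z up.
- bench_timer_centre (a point): Small off-white bench timer with a grey display and three buttons on top, lying flat; loose, 62 mm (own x) by 66 mm (own y) by 20 mm high, about 0.07 kg; gripped low across own x. The point is its centre, 10 mm above its underside; z up.
- large_round_holder_floor (a point): Larger round grey holder: a flat disc with a low raised lip round a recess 90 mm across with a dark inlay. The lip is 6 mm wide and 4 mm high above the floor (its top 8 mm above the bench). Screwed to the bench. The point is the centre of the recess floor, 4 mm above the bench. Place of the taller bottle.
- small_round_holder_floor (a point): Smaller round grey holder: a flat disc with a low raised lip round a recess 70 mm across with a dark inlay. The lip is 6 mm wide and 4 mm high above the floor (its top 8 mm above the bench). Screwed to the bench. The point is the centre of the recess floor, 4 mm above the bench. Place of the shorter bottle.
- long_holder_floor (a point): Long rectangular grey holder: recess 68 mm (own x) by 141 mm (own y) with a dark inlay. The lip is 6 mm wide and 4 mm high above the floor (its top 8 mm above the bench). Screwed to the bench. The point is the centre of the recess floor, 4 mm above the bench. Place of the carton, its long side along own y, either way round.
- square_holder_floor (a point): Nearly square grey holder: recess 78 mm (own x) by 82 mm (own y) with a dark inlay. The lip is 6 mm wide and 4 mm high above the floor (its top 8 mm above the bench). Screwed to the bench. The point is the centre of the recess floor, 4 mm above the bench. Place of the timer, its sides parallel to the recess, any way round (quarter turns fit too).
- beaker_centre (a point): Empty translucent beaker, a bystander to be left alone; loose, 69 mm across, 86 mm tall. The point is on its axis half-way up.
- dish_centre (a point): Round flat lidded culture dish with a pink filling, a bystander to be left alone; loose, 94 mm across, 14 mm high. The point is its centre, 7 mm above the bench. (Mind the wrist over the whole bench: a wall shelf hangs over the back right of the bench, its front edge 0.70 m ahead of the robot and its underside 0.51 m above the bench, everywhere right of y = -0.04.)
Not all that is in view belongs to the job. What is shaped like the part that bears film_carton_centre but turquoise is not meant.

How it is judged (in metres and radians):
At the end, for the whole second after the job is handed in: Each of the four items is at rest flat on the floor of its own holder, inside the lip: centre within 13 mm of the recess centre, underside within 3 mm of the floor, leaning less than 0.08 rad; the carton's long side within 0.2 rad of the long holder's (horizontal distance between large_bottle_centre and large_round_holder_floor below 0.013 m and z of large_bottle_centre in the frame of large_round_holder_floor between 0.069 and 0.076 m and angle between each of large_bottle_centre, small_bottle_centre, film_carton_centre, bench_timer_centre's own z axis and vertical below 0.08 rad and linear speed of each of large_bottle, small_bottle, film_carton, bench_timer below 0.02 m/s and horizontal distance between small_bottle_centre and small_round_holder_floor below 0.013 m and z of small_bottle_centre in the frame of small_round_holder_floor between 0.05 and 0.057 m and horizontal distance between film_carton_centre and long_holder_floor below 0.013 m and z of film_carton_centre in the frame of long_holder_floor between 0.022 and 0.029 m and horizontal distance between bench_timer_centre and square_holder_floor below 0.013 m and z of bench_timer_centre in the frame of square_holder_floor between 0.006 and 0.013 m and angle between the y axis of film_carton_centre and the y axis of long_holder_floor, either way round below 0.2 rad); the robot touches nothing.
It fails at once if a bottle leans over by more than 40 degrees (angle between any of large_bottle_centre, small_bottle_centre's own z axis and vertical above 0.7 rad).
It fails at once if a bottle is dropped (moves free of the fingers faster than 0.7 m/s, a fall of some 25 mm) ((contact force between the fingers and large_bottle below 0.01 N and linear speed of large_bottle above 0.7 m/s) or (contact force between the fingers and small_bottle below 0.01 N and linear speed of small_bottle above 0.7 m/s)).
It fails at once if the beaker or the dish is moved by more than 20 mm (distance of any of beaker_centre, dish_centre from where it was at the start of the episode above 0.02 m).
It also fails if it takes over 136 s, if anything falls off the work surface, if the arm or the gripper's body presses on something with over 40 N, if the wrist force passes 120 N, or if a joint passes its speed limit or range.

## Robot

A 6-joint arm with a two-finger parallel gripper is mounted at the origin on a cart in front of the work surface, level with it; the furniture and walls round the work are solid. World frame = base frame: x ahead of the robot, y to its left, z up, the work surface at z = 0. Lengths are in mm, angles in rad, forces in N, time in s.
With the tool pointing down it reaches from about 350 to 775 mm from the base axis. Payload 7.3 kg.
Tool frame: the origin (TCP) lies at the very end of the fingers, on their centre line; the grasp point (between the pads) lies bot.grip_point_offset behind it (bot.grip_point_offset is the distance from the TCP to the grasp point, in mm); z points along the fingers, y is the line along which they close (so a half turn about z gives the same grasp; the last joint's range is limited). The gripper opens to 92 mm and grips with 3 to 60 N. Pads are 19 mm wide; open, the fingers measure 130 mm over their backs; the gripper's body (75 mm by 190 mm) begins 47 mm behind the grasp point.
Start: joints at [-1.284, 0.342, 1.524, -0, 1.275, -0.146], TCP at [220.216, -476.602, 226.741] pointing down, gripper open.
Joint ranges: [-2.53, 2.53], [-0.77, 2.02], [0.04, 2.7], [-1, 4.14], [0.28, 2.66], [-3.11, 3.11]. Speed limits (rad/s): [2.57, 2.57, 3.14, 3.14, 3.14, 3.14].

## Interface

Orientations are given as [roll, pitch, yaw] about the fixed x, y, z axes, in that order (R = Rz(yaw) Ry(pitch) Rx(roll)).
In Python, from plant import bot gives the robot as it stands. The module is installed in compiled form; this text tells all that it offers.
- The arm moves only by the tool carry_out, never from a script. Its argument "plan" is a list of rows, each an object of numbers: "tx", "ty", "tz": the shift along the world's x, y, z in mm; "rx", "ry", "rz": the turn, a rotation vector about the world's x, y, z in rad. A call has 1 to 12 rows; each row shifts and turns the commanded pose from where the row before left it; what a row does not reach is not made up. A row lasts 1/10 s, in which the tool goes at most 50 mm and 8.59 degrees, less where a joint would pass 70% of its speed; a pose out of reach is approached as far as the arm can. A call with a gripper value outside its range is refused whole. "gripper" is the closure, from 0 (fully open) to 1 (shut), set as the call begins (left out, the last holds). The fingers move at their own pace and stop on an object; the grip force is fixed at half the most. Time passes only in rows, so rows that do not move let the fingers close. It gives the time, the measured TCP pose, the force, the opening and the grip force at its end, in the units of the state.
- bot.get_obs(): the state, without advancing time (a new reading comes with each control period).
- bot.capture(name): name is "scene" or "top" or "wrist"; returns the picture (480x640x3 uint8, red, green, blue); there is no depth.
- bot.camera_model(name): a dict with "camera_matrix" (3x3 intrinsics, pixels), "R" (3x3) and "t" (3): a world point X has camera coordinates R X + t. Camera axes: x right, y down, z forward; pixel columns grow to the right and rows downward; lengths in mm; the calibration is good to about 2 mm. The wrist camera is an equidistant fisheye: a pixel r from the principal point sees the ray r / f radians off the axis. A picture is of the moment at which its call begins: read the wrist's pose just before it. camera_model takes no time and is no camera call; for the wrist camera it gives the pose at the moment of the call.
- bot.close_job(): hands the job in; it is judged then, once.
The state is a dict: "time": time; "joint_positions": joint angles; "dq": joint speeds; "tau": joint torques, N m; "tool_pos": TCP position; "tcp_rot": TCP orientation; "contact_force": force on the tool from outside, world axes, zero at the start; "moment": the same for the moment, N m; "grip_width": finger opening in mm; "finger_force": force on a finger pad.
Only numpy, scipy, OpenCV 4.12 (cv2) and the standard library are available. Lean on these libraries where they do the work, as an engineer would, in place of code of your own. Each camera call takes 0.05 s, during which the arm holds its last target. There are 200 camera calls.

## Working session

There is one attempt and no reset: what is moved stays moved. The work goes in short steps, Python scripts to look and compute and a tool call to move; the robot and the scene stay as the last step left them, time stands still between calls to the robot, and variables do not carry over. Pictures are saved under pics/ and viewed, at most 14 in all, crops included, and the job is handed in when it is done.

Besides the shell and the picture viewer there is one more tool, called after "Emit:" as name(argument=value, ...) on one line, values as JSON. carry_out: Moves the arm, as the interface text tells. Its arguments: {"type":"object","properties":{"plan":{"type":"array"},"gripper":{"type":"number"}},"required":["plan"]}

```bash
mkdir -p pics
python3 - <<'E'
from plant import bot
import cv2
for n in("top","scene"):
    cv2.imwrite(f"pics/{n}0.png",bot.capture(n)[:,:,::-1])
    m=bot.camera_model(n);print(n,m)
print(bot.get_obs(),bot.grip_point_offset)
E
```

```text
top {'camera_matrix': array([[563.57949895,   0.        , 321.2746098 ],
       [  0.        , 563.57949895, 238.51501742],
       [  0.        ,   0.        ,   1.        ]]), 'R': array([[ 0.02777727, -0.99946961, -0.01699788],
       [-0.99157396, -0.02539749, -0.12702775],
       [ 0.12652867,  0.02038314, -0.99175351]]), 't': array([-143.8064428 ,  521.53927697, 1623.28859385])}
scene {'camera_matrix': array([[578.72572284,   0.        , 325.41047571],
       [  0.        , 578.72572284, 223.77457291],
       [  0.        ,   0.        ,   1.        ]]), 'R': array([[ 0.79274586, -0.60954689, -0.00256551],
       [-0.43540426, -0.56330923, -0.70221495],
       [ 0.42658777,  0.55779503, -0.71196038]]), 't': array([-503.29819086,  196.66868763, 1646.45769324])}
{'time': 0.1, 'joint_positions': array([-1.28397199e+00,  3.42669163e-01,  1.52489702e+00, -1.51609010e-05,
        1.27540554e+00, -1.46019392e-01]), 'dq': array([-0.00021875,  0.00035711, -0.00160782, -0.00036923,  0.00058685,
        0.00083291]), 'tau': array([ 1.96945803e-03, -4.32005596e+01, -2.44693422e+01,  7.20109977e-02,
        5.26229572e-02, -5.52396511e-05]), 'tool_pos': array([ 220.11873618, -476.23607935,  226.11463829]), 'tcp_rot': array([-3.14022615e+00, -1.86312563e-04,  4.32848025e-01]), 'contact_force': array([-0.17401234, -0.40872659,  0.73912828]), 'moment': array([-0.01435708,  0.05777362,  0.01278865]), 'finger_force': 0.0, 'grip_width': 91.95408724625351} 18.8
```

View pics/top0.png

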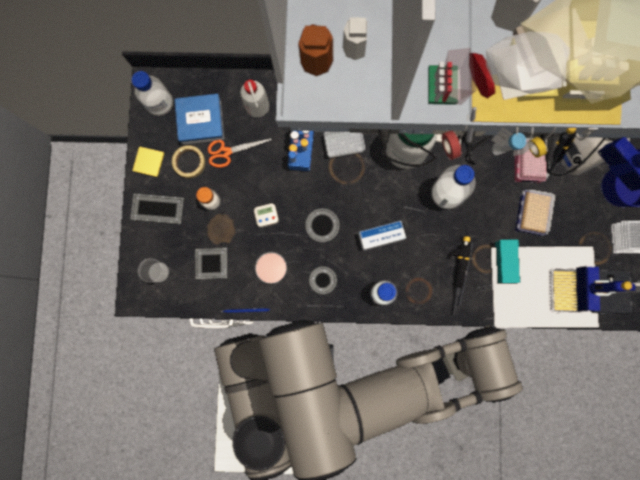

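View pics/scene0.png

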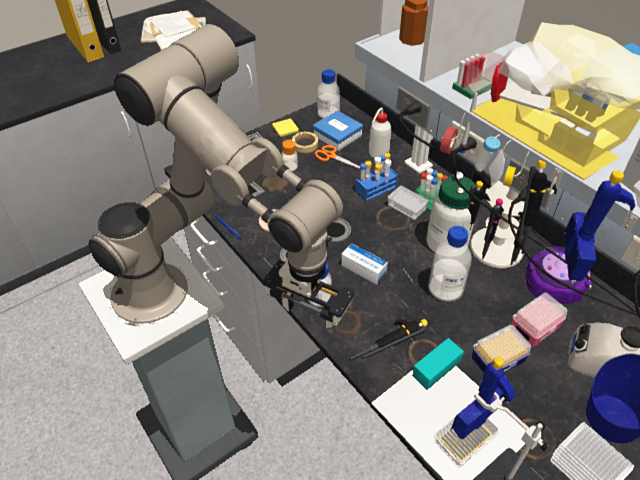

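The top view shows three blue-capped bottles, at (455,185), (383,292) and (150,92). The orange-capped bottle is at (207,197), the carton at (382,235) and its turquoise decoy at (508,261). The timer is at (265,215). The holders are at (322,225) large round, (323,280) small round, (157,208) long and (211,263) square. The beaker is at (153,270) and the dish at (271,267). Next I'll enlarge and compute positions.

```bash
cat > h.py <<'E'
import numpy as np, cv2
from plant import bot
def ray(n,uv,z,m=None):
    m=m or bot.camera_model(n);K,R,t=m["camera_matrix"],m["R"],m["t"]
    uv=np.atleast_2d(uv).astype(float)
    if n=="wrist":
        d=(uv-K[:2,2])/[K[0,0],K[1,1]];th=np.hypot(*d.T)
        s=np.where(th>1e-9,np.sin(th)/np.maximum(th,1e-9),1);c=np.c_[d*s[:,None],np.cos(th)]
    else: c=np.c_[(uv-K[:2,2])/[K[0,0],K[1,1]],np.ones(len(uv))]
    C=-R.T@t;w=c@R
    return C+w*((z-C[2])/w[:,2])[:,None]
def proj(n,X,m=None):
    m=m or bot.camera_model(n);K,R,t=m["camera_matrix"],m["R"],m["t"]
    c=np.atleast_2d(X)@R.T+t;r=np.hypot(c[:,0],c[:,1])
    f=np.arctan2(r,c[:,2])/r if n=="wrist" else 1/c[:,2]
    return c[:,:2]*f[:,None]*[K[0,0],K[1,1]]+K[:2,2]
E
python3 - <<'E'
from h import *
np.set_printoptions(suppress=True,precision=0)
for k,u,z in [("b1cap",(464,174),146),("b2cap",(386,290),146),("b3cap",(142,80),146),("small",(205,193),108),("carton",(382,235),52),("timer",(265,215),20),("LR",(322,225),8),("SR",(323,280),8),("long",(157,208),8),("sq",(211,263),8),("beaker",(153,268),86),("dish",(271,267),14)]:
    p=ray("top",u,z)[0];print(k,p,np.hypot(*p[:2]))
im=cv2.imread("pics/top0.png")
a=cv2.resize(im[150:310,120:320],(800,640),interpolation=3)[:600]
b=cv2.resize(im[155:315,300:500],(750,600),interpolation=3)
cv2.imwrite("pics/a.png",a);cv2.imwrite("pics/b.png",b)
E
```

```text
b1cap [ 700. -521.  146.] 873.0247838326322
b2cap [ 375. -311.  146.] 487.0662668820311
b3cap [953. 392. 146.] 1030.4038903311414
small [637. 202. 108.] 668.7285190787022
carton [ 537. -306.   52.] 618.396418955917
timer [593.  40.  20.] 594.3966488158773
LR [ 569. -130.    8.] 583.7734013342828
SR [ 405. -138.    8.] 427.78820281117277
long [608. 369.   8.] 711.2977818511858
sq [446. 196.   8.] 487.80435700537817
beaker [422. 344.  86.] 544.2221302508805
dish [439.  17.  14.] 439.18448652340766
```

View pics/a.png

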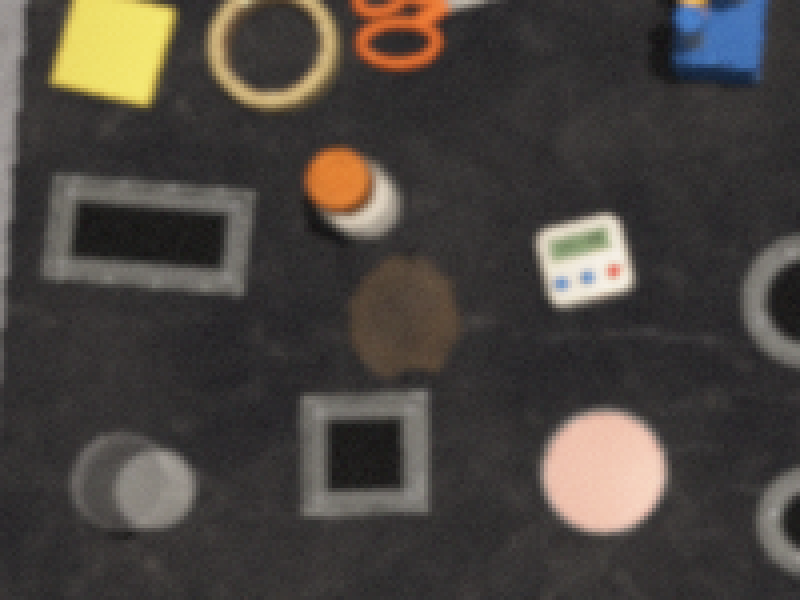

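View pics/b.png

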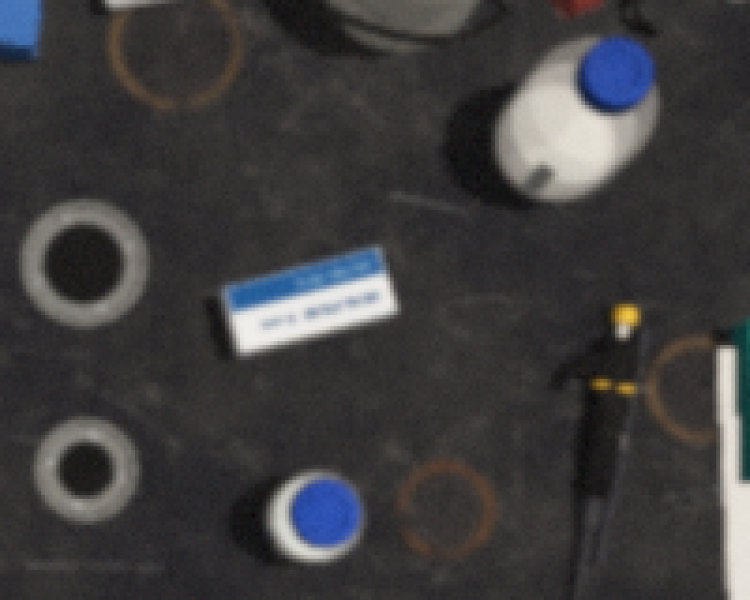

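Run:
```python
from h import *
np.set_printoptions(suppress=True,precision=1)
A=lambda p:(np.array(p)+.5)/4-.5+[120,150]
B=lambda p:(np.array(p)+.5)/3.75-.5+[300,155]
def quad(k,uv,z):
    P=ray("top",uv,z)[:,:2];e=[P[(i+1)%4]-P[i] for i in range(4)]
    print(k,P.mean(0),[np.hypot(*v) for v in e],[np.round(np.arctan2(v[1],v[0]),3) for v in e])
quad("long",A([(55,175),(256,190),(244,294),(42,277)]),8)
quad("sq",A([(301,396),(430,390),(429,515),(301,516)]),8)
quad("timer",A([(537,222),(617,212),(636,288),(555,307)]),20)
quad("carton",B([(225,289),(380,247),(398,312),(237,356)]),52)
for k,u,z in [("LR",B((85,263)),8),("SR",B((86,469.5)),8),("Lb",B((326.5,512.5)),146),("Sb",A((338,180)),108)]:
    print(k,ray("top",u,z)[0])
# cap diameter check
print(np.ptp(ray("top",B([(291,512),(362,512)]),146),axis=0),np.ptp(ray("top",A([(305,180),(372,180)]),108),axis=0))
m=bot.camera_model("wrist");print(m["camera_matrix"],-m["R"].T@m["t"],m["R"])
```

```text
long [608.1 368.9] [np.float64(153.68829897022087), np.float64(79.72563945660727), np.float64(153.73178013350054), np.float64(78.46025797410336)] [np.float64(-1.622), np.float64(3.087), np.float64(1.512), np.float64(-0.055)]
sq [446.1 196.7] [np.float64(96.54968815285258), np.float64(93.14183071186987), np.float64(95.13589442975001), np.float64(89.49839443889013)] [np.float64(-1.498), np.float64(-3.1), np.float64(1.605), np.float64(0.056)]
timer [596.4  36.6] [np.float64(60.21989864767256), np.float64(59.34956227492198), np.float64(61.78135327717057), np.float64(65.80757298626543)] [np.float64(-1.42), np.float64(-2.862), np.float64(1.829), np.float64(0.248)]
carton [ 537.8 -306.8] [np.float64(124.62210770947603), np.float64(52.44790345798388), np.float64(128.99048139686505), np.float64(52.90304095801649)] [np.float64(-1.279), np.float64(-2.864), np.float64(1.865), np.float64(0.195)]
LR [ 569.8 -131.3    8. ]
SR [ 405.4 -136.6    8. ]
Lb [ 371.8 -312.5  146. ]
Sb [632.6 204.7 108. ]
[ 1.4 50.9  0. ] [ 1.2 47.7  0. ]
[[371.6   0.  319.5]
 [  0.  371.6 235.2]
 [  0.    0.    1. ]] [ 284.6 -447.5  384.5] [[ 0.4 -0.9 -0. ]
 [-0.9 -0.4  0.3]
 [-0.2 -0.1 -1. ]]
```

The large bottle is the one at (383,292). Its cap is about 51 mm and its body about 70 mm across. The bottle at (455,185) is far too big, and the one at (150,92) is out of reach. Holder, carton and cap sizes all match the description.

Emit:
carry_out(plan=[{"tx":25,"ty":27},{"tx":25,"ty":27},{"tx":25,"ty":27},{"tx":25,"ty":27},{"tx":25,"ty":28},{"tx":26,"ty":28},{},{}], gripper=0)

```text
invalid input at $.plan[0]: expected keys tx, ty, tz, rx, ry, rz
```

```bash
cat >> h.py <<'E'
def shot(f,pts=()):
    """wrist picture with projected points drawn; saves pose too"""
    m=bot.camera_model("wrist");im=np.ascontiguousarray(bot.capture("wrist")[:,:,::-1])
    np.savez(f"pics/{f}.npz",**m);cv2.imwrite(f"pics/{f}.png",im)
    o=bot.get_obs();print(np.round(o["tool_pos"],1),np.round(o["tcp_rot"],3))
    for p in pts:print(p,proj("wrist",p,m).round(1))
    return im,m
E
python3 - <<'E'
from h import *
shot("w1",[(371.8,-312.5,146),(405.4,-136.6,8),(537.8,-306.8,52),(569.8,-131.3,8)])
E
```

```text
[ 220.1 -476.3  226.2] [-3.14  -0.     0.433]
(371.8, -312.5, 146) [[195.4 -44.6]]
(405.4, -136.6, 8) [[121.8 -47. ]]
(537.8, -306.8, 52) [[ 298.9 -127.3]]
(569.8, -131.3, 8) [[ 185.7 -147.2]]
```

View pics/w1.png

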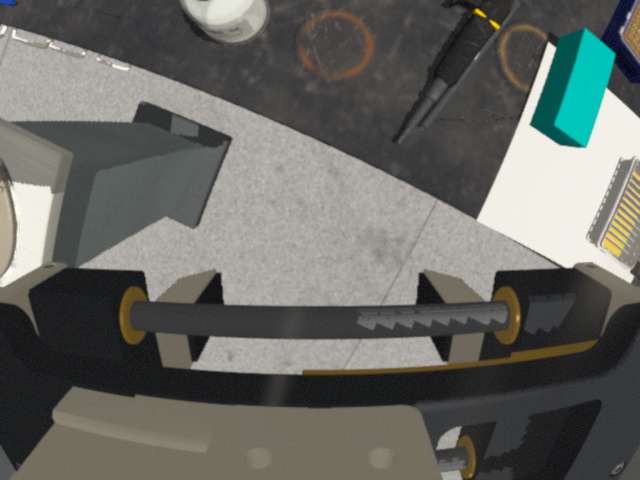

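Every row needs all six keys, so the arm has not moved. The picture shows the large bottle at the top edge, (225,15).

Emit:
carry_out(plan=[{"tx":14,"ty":30,"tz":6,"rx":0,"ry":0,"rz":0},{"tx":14,"ty":30,"tz":6,"rx":0,"ry":0,"rz":0},{"tx":14,"ty":30,"tz":6,"rx":0,"ry":0,"rz":0},{"tx":10,"ty":28,"tz":6,"rx":0,"ry":0,"rz":0},{"tx":0,"ty":0,"tz":0,"rx":0,"ry":0,"rz":0},{"tx":0,"ty":0,"tz":0,"rx":0,"ry":0,"rz":0}], gripper=0)

```text
time: 0.75
tool_pos: [272.4, -358.6, 250.9]
tcp_rot: [3.141, 0.0, 0.434]
contact_force: [1.0, 0.6, 0.3]
grip_width: 91.6
finger_force: 0.0
```

Run:
```python
from h import *
shot("w2",[(371.8,-312.5,146),(405.4,-136.6,8),(537.8,-306.8,52),(569.8,-131.3,8)])
```

```text
[ 272.1 -359.   250.7] [3.141 0.    0.433]
(371.8, -312.5, 146) [[318.3  83.6]]
(405.4, -136.6, 8) [[188.9  19. ]]
(537.8, -306.8, 52) [[383.5 -42.5]]
(569.8, -131.3, 8) [[250.2 -94.2]]
```

View pics/w2.png

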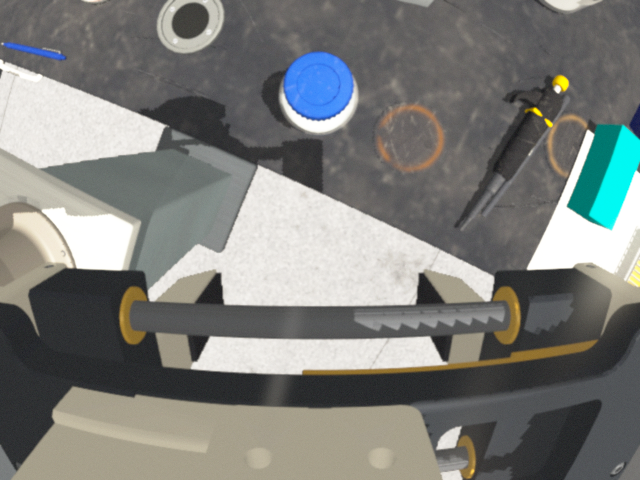

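The wrist view shows the cap at (319,82), predicted (318,84), and the small round holder at (190,20), predicted (189,19). The top-view measurements are good to about 2 mm.

Emit:
carry_out(plan=[{"tx":34,"ty":16,"tz":0,"rx":0,"ry":0,"rz":0},{"tx":34,"ty":16,"tz":0,"rx":0,"ry":0,"rz":0},{"tx":33,"ty":15,"tz":-5,"rx":0,"ry":0,"rz":0},{"tx":0,"ty":0,"tz":-35,"rx":0,"ry":0,"rz":0},{"tx":0,"ty":0,"tz":-35,"rx":0,"ry":0,"rz":0},{"tx":0,"ty":0,"tz":-35,"rx":0,"ry":0,"rz":0},{"tx":0,"ty":0,"tz":-23,"rx":0,"ry":0,"rz":0},{"tx":0,"ty":0,"tz":0,"rx":0,"ry":0,"rz":0},{"tx":0,"ty":0,"tz":0,"rx":0,"ry":0,"rz":0}], gripper=0)

```text
time: 1.7
tool_pos: [373.1, -312.5, 117.7]
tcp_rot: [-3.141, 0.0, 0.432]
contact_force: [-0.7, 0.2, 0.9]
grip_width: 92.1
finger_force: 0.0
```

Emit:
carry_out(plan=[{"tx":0,"ty":0,"tz":0,"rx":0,"ry":0,"rz":0},{"tx":0,"ty":0,"tz":0,"rx":0,"ry":0,"rz":0},{"tx":0,"ty":0,"tz":0,"rx":0,"ry":0,"rz":0},{"tx":0,"ty":0,"tz":0,"rx":0,"ry":0,"rz":0},{"tx":0,"ty":0,"tz":0,"rx":0,"ry":0,"rz":0},{"tx":0,"ty":0,"tz":0,"rx":0,"ry":0,"rz":0},{"tx":0,"ty":0,"tz":0,"rx":0,"ry":0,"rz":0},{"tx":0,"ty":0,"tz":0,"rx":0,"ry":0,"rz":0}], gripper=1)

```text
time: 2.5
tool_pos: [373.2, -311.5, 117.9]
tcp_rot: [3.142, -0.0, 0.433]
contact_force: [-0.8, 2.3, 3.3]
grip_width: 51.0
finger_force: 30.0
```

Emit:
carry_out(plan=[{"tx":0,"ty":0,"tz":20,"rx":0,"ry":0,"rz":0},{"tx":0,"ty":0,"tz":30,"rx":0,"ry":0,"rz":0},{"tx":15,"ty":14,"tz":10,"rx":0,"ry":0,"rz":0},{"tx":22,"ty":20,"tz":0,"rx":0,"ry":0,"rz":0},{"tx":25,"ty":23,"tz":0,"rx":0,"ry":0,"rz":0},{"tx":25,"ty":23,"tz":0,"rx":0,"ry":0,"rz":0},{"tx":25,"ty":23,"tz":0,"rx":0,"ry":0,"rz":0},{"tx":25,"ty":23,"tz":0,"rx":0,"ry":0,"rz":0},{"tx":25,"ty":23,"tz":0,"rx":0,"ry":0,"rz":0},{"tx":20,"ty":18,"tz":0,"rx":0,"ry":0,"rz":0},{"tx":14.6,"ty":13,"tz":0,"rx":0,"ry":0,"rz":0},{"tx":0,"ty":0,"tz":0,"rx":0,"ry":0,"rz":0}], gripper=1)

```text
time: 3.7
tool_pos: [571.0, -129.6, 176.6]
tcp_rot: [-3.14, 0.0, 0.435]
contact_force: [0.4, -0.0, -2.7]
grip_width: 51.0
finger_force: 30.0
```

Emit:
carry_out(plan=[{"tx":0,"ty":0,"tz":-15,"rx":0,"ry":0,"rz":0},{"tx":0,"ty":0,"tz":-15,"rx":0,"ry":0,"rz":0},{"tx":0,"ty":0,"tz":-10,"rx":0,"ry":0,"rz":0},{"tx":0,"ty":0,"tz":-5,"rx":0,"ry":0,"rz":0},{"tx":0,"ty":0,"tz":0,"rx":0,"ry":0,"rz":0},{"tx":0,"ty":0,"tz":0,"rx":0,"ry":0,"rz":0}], gripper=1)

```text
time: 4.3
tool_pos: [570.0, -131.9, 133.2]
tcp_rot: [3.141, -0.0, 0.433]
contact_force: [-0.1, -0.1, -2.9]
grip_width: 50.9
finger_force: 30.0
```

Run:
```python
from h import *
im=bot.capture("top")[:,:,::-1];print(bot.get_obs()["tool_pos"])
w,m=shot("w3")
c=cv2.resize(im[160:320,240:400],(560,560),interpolation=3)
s=cv2.resize(bot.capture("scene")[150:310,270:350][:,:,::-1],(240,480))
o=np.zeros((560,800,3),np.uint8);o[:,:560]=c;o[:480,560:]=s;cv2.imwrite("pics/c3.png",o)
```

```text
[ 570.15740742 -131.90191797  133.4219872 ]
[ 570.2 -131.8  133.5] [ 3.141e+00 -1.000e-03  4.330e-01]
```

View pics/c3.png

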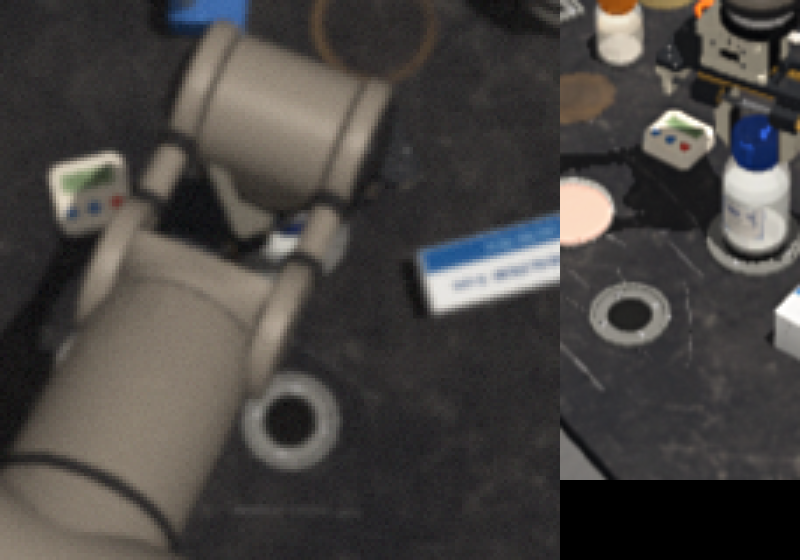

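The scene inset shows the bottle hanging centred over the large holder. I'll lower it, release and back up.

Emit:
carry_out(plan=[{"tx":0,"ty":0,"tz":-5,"rx":0,"ry":0,"rz":0},{"tx":0,"ty":0,"tz":-3,"rx":0,"ry":0,"rz":0},{"tx":0,"ty":0,"tz":-2,"rx":0,"ry":0,"rz":0},{"tx":0,"ty":0,"tz":-1,"rx":0,"ry":0,"rz":0},{"tx":0,"ty":0,"tz":0,"rx":0,"ry":0,"rz":0},{"tx":0,"ty":0,"tz":0,"rx":0,"ry":0,"rz":0}], gripper=1)

```text
time: 5.05
tool_pos: [569.8, -131.5, 122.0]
tcp_rot: [-3.142, -0.0, 0.433]
contact_force: [-2.0, 1.8, 1.2]
grip_width: 51.2
finger_force: 30.0
```

Emit:
carry_out(plan=[{"tx":0,"ty":0,"tz":0,"rx":0,"ry":0,"rz":0},{"tx":0,"ty":0,"tz":0,"rx":0,"ry":0,"rz":0},{"tx":0,"ty":0,"tz":0,"rx":0,"ry":0,"rz":0},{"tx":0,"ty":0,"tz":0,"rx":0,"ry":0,"rz":0},{"tx":0,"ty":0,"tz":0,"rx":0,"ry":0,"rz":0},{"tx":0,"ty":0,"tz":0,"rx":0,"ry":0,"rz":0},{"tx":0,"ty":0,"tz":20,"rx":0,"ry":0,"rz":0},{"tx":0,"ty":0,"tz":30,"rx":0,"ry":0,"rz":0},{"tx":0,"ty":0,"tz":30,"rx":0,"ry":0,"rz":0}], gripper=0)

```text
time: 5.95
tool_pos: [569.5, -131.5, 202.3]
tcp_rot: [-3.141, 0.001, 0.433]
contact_force: [1.0, -0.3, 0.9]
grip_width: 91.5
finger_force: 0.0
```

Emit:
carry_out(plan=[{"tx":-3.2,"ty":-17.5,"tz":0,"rx":0,"ry":0,"rz":0.141},{"tx":-3.2,"ty":-17.5,"tz":0,"rx":0,"ry":0,"rz":0.141},{"tx":-3.2,"ty":-17.5,"tz":0,"rx":0,"ry":0,"rz":0.141},{"tx":-3.2,"ty":-17.5,"tz":0,"rx":0,"ry":0,"rz":0.141},{"tx":-3.2,"ty":-17.5,"tz":0,"rx":0,"ry":0,"rz":0.141},{"tx":-3.2,"ty":-17.5,"tz":0,"rx":0,"ry":0,"rz":0.141},{"tx":-3.2,"ty":-17.5,"tz":0,"rx":0,"ry":0,"rz":0.141},{"tx":-3.2,"ty":-17.5,"tz":0,"rx":0,"ry":0,"rz":0.141},{"tx":-3.2,"ty":-17.5,"tz":0,"rx":0,"ry":0,"rz":0.141},{"tx":-3.2,"ty":-17.5,"tz":0,"rx":0,"ry":0,"rz":0.141},{"tx":0,"ty":0,"tz":0,"rx":0,"ry":0,"rz":0},{"tx":0,"ty":0,"tz":0,"rx":0,"ry":0,"rz":0}], gripper=0)

```text
time: 7.15
tool_pos: [537.7, -306.4, 201.5]
tcp_rot: [3.141, -0.001, 1.839]
contact_force: [0.2, 0.2, 0.2]
grip_width: 91.9
finger_force: 0.0
```

Run:
```python
from h import *
c,s=np.cos(.28),np.sin(.28)
shot("w4",[(569.8,-131.3,150),(537.8,-306.8,52)]+[(537.8+a*c-b*s,-306.8+a*s+b*c,52) for a,b in((26,62.5),(-26,62.5),(26,-62.5),(-26,-62.5))])
```

```text
[ 537.9 -305.9  201.6] [ 3.141e+00 -1.000e-03  1.840e+00]
(569.8, -131.3, 150) [[447.7  -5.4]]
(537.8, -306.8, 52) [[317.5 220.2]]
(np.float64(545.5152133608229), np.float64(-239.5487882429099), 52) [[348.3 146. ]]
(np.float64(495.5403305686628), np.float64(-253.91928196824375), 52) [[285.1 146.7]]
(np.float64(580.059669431337), np.float64(-359.68071803175627), 52) [[347.2 287.8]]
(np.float64(530.084786639177), np.float64(-374.05121175709013), 52) [[289.5 288.4]]
```

View pics/w4.png

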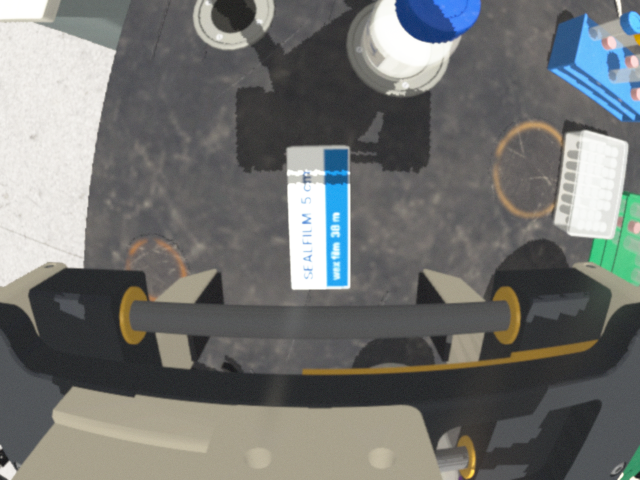

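The carton's top face has corners at (287,147), (350,147), (292,289) and (350,289), as predicted to about 1 mm. It is white and blue, so it is the right one. The large bottle stands inside its ring. Next I grip the carton.

Emit:
carry_out(plan=[{"tx":0,"ty":-0.5,"tz":-40,"rx":0,"ry":0,"rz":0},{"tx":0,"ty":0,"tz":-40,"rx":0,"ry":0,"rz":0},{"tx":0,"ty":0,"tz":-40,"rx":0,"ry":0,"rz":0},{"tx":0,"ty":0,"tz":-35,"rx":0,"ry":0,"rz":0},{"tx":0,"ty":0,"tz":-25,"rx":0,"ry":0,"rz":0},{"tx":0,"ty":0,"tz":-10,"rx":0,"ry":0,"rz":0},{"tx":0,"ty":0,"tz":0,"rx":0,"ry":0,"rz":0},{"tx":0,"ty":0,"tz":0,"rx":0,"ry":0,"rz":0}], gripper=0)

```text
time: 8.0
tool_pos: [538.7, -307.2, 13.1]
tcp_rot: [3.14, 0.002, 1.843]
contact_force: [0.3, 0.6, 0.1]
grip_width: 91.8
finger_force: 0.0
```

Emit:
carry_out(plan=[{"tx":0,"ty":0,"tz":0,"rx":0,"ry":0,"rz":0},{"tx":0,"ty":0,"tz":0,"rx":0,"ry":0,"rz":0},{"tx":0,"ty":0,"tz":0,"rx":0,"ry":0,"rz":0},{"tx":0,"ty":0,"tz":0,"rx":0,"ry":0,"rz":0},{"tx":0,"ty":0,"tz":0,"rx":0,"ry":0,"rz":0},{"tx":0,"ty":0,"tz":0,"rx":0,"ry":0,"rz":0},{"tx":0,"ty":0,"tz":0,"rx":0,"ry":0,"rz":0},{"tx":0,"ty":0,"tz":0,"rx":0,"ry":0,"rz":0}], gripper=1)

```text
time: 8.8
tool_pos: [537.8, -307.2, 11.9]
tcp_rot: [3.142, 0.0, 1.843]
contact_force: [-0.6, -1.0, 1.8]
grip_width: 52.2
finger_force: 29.9
```

Emit:
carry_out(plan=[{"tx":0,"ty":0,"tz":20,"rx":0,"ry":0,"rz":0},{"tx":0,"ty":0,"tz":45,"rx":0,"ry":0,"rz":0},{"tx":0,"ty":0,"tz":45,"rx":0,"ry":0,"rz":0},{"tx":0,"ty":0,"tz":45,"rx":0,"ry":0,"rz":0},{"tx":0,"ty":0,"tz":45,"rx":0,"ry":0,"rz":0},{"tx":3.5,"ty":33.8,"tz":0,"rx":0,"ry":0,"rz":-0.0165},{"tx":3.5,"ty":33.8,"tz":0,"rx":0,"ry":0,"rz":-0.0165},{"tx":3.5,"ty":33.8,"tz":0,"rx":0,"ry":0,"rz":-0.0165},{"tx":3.5,"ty":33.8,"tz":0,"rx":0,"ry":0,"rz":-0.0165},{"tx":3.5,"ty":33.8,"tz":0,"rx":0,"ry":0,"rz":-0.0165},{"tx":3.5,"ty":33.8,"tz":0,"rx":0,"ry":0,"rz":-0.0165},{"tx":3.5,"ty":33.8,"tz":0,"rx":0,"ry":0,"rz":-0.0165}], gripper=1)

```text
time: 10.0
tool_pos: [562.0, -69.0, 211.3]
tcp_rot: [-3.141, -0.0, 1.726]
contact_force: [-0.4, -0.1, -1.3]
grip_width: 51.8
finger_force: 29.9
```

Emit:
carry_out(plan=[{"tx":3.5,"ty":33.8,"tz":0,"rx":0,"ry":0,"rz":-0.0165},{"tx":3.5,"ty":33.8,"tz":0,"rx":0,"ry":0,"rz":-0.0165},{"tx":3.5,"ty":33.8,"tz":0,"rx":0,"ry":0,"rz":-0.0165},{"tx":3.5,"ty":33.8,"tz":0,"rx":0,"ry":0,"rz":-0.0165},{"tx":3.5,"ty":33.8,"tz":0,"rx":0,"ry":0,"rz":-0.0165},{"tx":3.5,"ty":33.8,"tz":0,"rx":0,"ry":0,"rz":-0.0165},{"tx":3.5,"ty":33.8,"tz":0,"rx":0,"ry":0,"rz":-0.0165},{"tx":3.5,"ty":33.8,"tz":0,"rx":0,"ry":0,"rz":-0.0165},{"tx":3.5,"ty":33.8,"tz":0,"rx":0,"ry":0,"rz":-0.0165},{"tx":3.5,"ty":33.8,"tz":0,"rx":0,"ry":0,"rz":-0.0165},{"tx":0,"ty":0,"tz":0,"rx":0,"ry":0,"rz":0},{"tx":0,"ty":0,"tz":0,"rx":0,"ry":0,"rz":0}], gripper=1)

```text
time: 11.2
tool_pos: [596.8, 268.0, 210.8]
tcp_rot: [-3.14, 0.001, 1.564]
contact_force: [0.9, -0.4, -2.9]
grip_width: 51.8
finger_force: 29.9
```

Run:
```python
from h import *
def rect(x,y,yaw,a,b,z):
    c,s=np.cos(yaw),np.sin(yaw);return [(round(x+i*a*c-j*b*s,1),round(y+i*a*s+j*b*c,1),z) for i,j in((1,1),(-1,1),(-1,-1),(1,-1))]
shot("w5",rect(608.1,368.9,-.055,40,76.5,8)+[(632.6,204.7,108),(422,344,86)])
```

```text
[597.  267.1 211. ] [-3.140e+00  1.000e-03  1.563e+00]
(np.float64(652.2), np.float64(443.1), 8) [[374.3  32.9]]
(np.float64(572.4), np.float64(447.5), 8) [[291.8  28.1]]
(np.float64(564.0), np.float64(294.7), 8) [[284.3 181.6]]
(np.float64(643.8), np.float64(290.3), 8) [[365.8 185.8]]
(632.6, 204.7, 108) [[363.5 311.8]]
(422, 344, 86) [[109.6 141.3]]
```

View pics/w5.png

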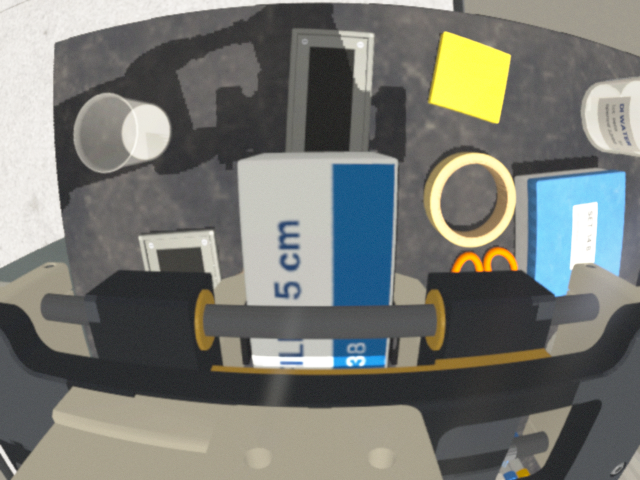

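The long holder's far corners are at (292,29) and (374,33), as predicted. The carton is held square. Going on to place it.

Emit:
carry_out(plan=[{"tx":3.6,"ty":33.8,"tz":0,"rx":0,"ry":0,"rz":-0.016},{"tx":3.7,"ty":33.8,"tz":0,"rx":0,"ry":0,"rz":-0.016},{"tx":3.7,"ty":34,"tz":0,"rx":0,"ry":0,"rz":-0.016},{"tx":0,"ty":0,"tz":-40,"rx":0,"ry":0,"rz":0},{"tx":0,"ty":0,"tz":-40,"rx":0,"ry":0,"rz":0},{"tx":0,"ty":0,"tz":-40,"rx":0,"ry":0,"rz":0},{"tx":0,"ty":0,"tz":-35,"rx":0,"ry":0,"rz":0},{"tx":0,"ty":0,"tz":-20,"rx":0,"ry":0,"rz":0},{"tx":0,"ty":0,"tz":-8,"rx":0,"ry":0,"rz":0},{"tx":0,"ty":0,"tz":0,"rx":0,"ry":0,"rz":0},{"tx":0,"ty":0,"tz":0,"rx":0,"ry":0,"rz":0}], gripper=1)

```text
time: 12.35
tool_pos: [609.4, 368.9, 30.3]
tcp_rot: [3.139, -0.001, 1.514]
contact_force: [-0.1, 0.7, -0.9]
grip_width: 51.7
finger_force: 29.9
```

Emit:
carry_out(plan=[{"tx":0,"ty":0,"tz":-6,"rx":0,"ry":0,"rz":0},{"tx":0,"ty":0,"tz":-3,"rx":0,"ry":0,"rz":0},{"tx":0,"ty":0,"tz":-2,"rx":0,"ry":0,"rz":0},{"tx":0,"ty":0,"tz":-1.5,"rx":0,"ry":0,"rz":0},{"tx":0,"ty":0,"tz":0,"rx":0,"ry":0,"rz":0},{"tx":0,"ty":0,"tz":0,"rx":0,"ry":0,"rz":0}], gripper=1)

```text
time: 12.95
tool_pos: [608.3, 369.2, 16.3]
tcp_rot: [3.141, -0.0, 1.514]
contact_force: [-0.4, 0.6, -2.4]
grip_width: 52.3
finger_force: 29.9
```

Emit:
carry_out(plan=[{"tx":0,"ty":0,"tz":0,"rx":0,"ry":0,"rz":0},{"tx":0,"ty":0,"tz":0,"rx":0,"ry":0,"rz":0},{"tx":0,"ty":0,"tz":0,"rx":0,"ry":0,"rz":0},{"tx":0,"ty":0,"tz":0,"rx":0,"ry":0,"rz":0},{"tx":0,"ty":0,"tz":0,"rx":0,"ry":0,"rz":0},{"tx":0,"ty":0,"tz":0,"rx":0,"ry":0,"rz":0},{"tx":0,"ty":0,"tz":15,"rx":0,"ry":0,"rz":0},{"tx":0,"ty":0,"tz":40,"rx":0,"ry":0,"rz":0},{"tx":0,"ty":0,"tz":45,"rx":0,"ry":0,"rz":0},{"tx":0,"ty":0,"tz":45,"rx":0,"ry":0,"rz":0},{"tx":0,"ty":0,"tz":45,"rx":0,"ry":0,"rz":0}], gripper=0)

```text
time: 14.05
tool_pos: [608.1, 369.0, 209.6]
tcp_rot: [3.14, -0.001, 1.514]
contact_force: [1.7, 1.4, 0.1]
grip_width: 92.0
finger_force: 0.0
```

Emit:
carry_out(plan=[{"tx":3.6,"ty":-38,"tz":0,"rx":0,"ry":0,"rz":0},{"tx":3.6,"ty":-38,"tz":0,"rx":0,"ry":0,"rz":0},{"tx":3.6,"ty":-38,"tz":0,"rx":0,"ry":0,"rz":0},{"tx":3.6,"ty":-38,"tz":0,"rx":0,"ry":0,"rz":0},{"tx":3.6,"ty":-38,"tz":0,"rx":0,"ry":0,"rz":0},{"tx":3.6,"ty":-38,"tz":0,"rx":0,"ry":0,"rz":0},{"tx":3,"ty":-36,"tz":0,"rx":0,"ry":0,"rz":0},{"tx":0,"ty":0,"tz":0,"rx":0,"ry":0,"rz":0},{"tx":0,"ty":0,"tz":0,"rx":0,"ry":0,"rz":0}], gripper=0)

```text
time: 14.95
tool_pos: [633.1, 104.4, 207.4]
tcp_rot: [3.14, -0.0, 1.512]
contact_force: [-0.4, -0.3, 0.6]
grip_width: 91.6
finger_force: 0.0
```

Run:
```python
from h import *
shot("w6",[(632.6,204.7,108),(608.1,368.9,56),(446,196.7,8)])
```

```text
[633.  105.4 207.2] [ 3.141e+00 -1.000e-03  1.514e+00]
(632.6, 204.7, 108) [[307.7  93.9]]
(608.1, 368.9, 56) [[271.9 -67.9]]
(446, 196.7, 8) [[132.1 134.6]]
```

View pics/w6.png

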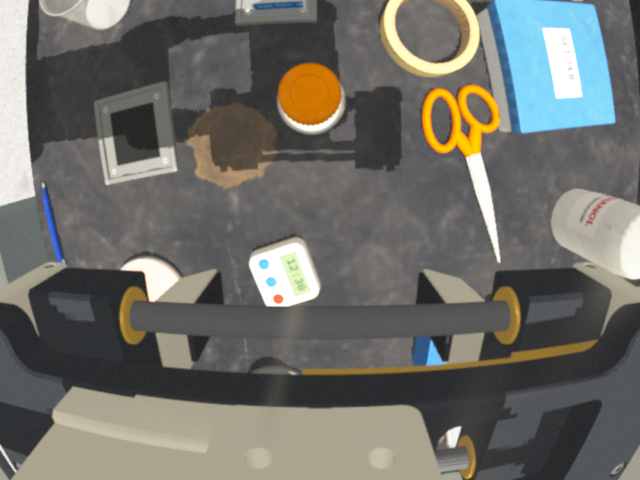

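The orange cap is at (309,93), predicted (308,94). I'll grip it.

Emit:
carry_out(plan=[{"tx":0,"ty":34,"tz":0,"rx":0,"ry":0,"rz":0},{"tx":0,"ty":34,"tz":0,"rx":0,"ry":0,"rz":0},{"tx":0,"ty":32,"tz":0,"rx":0,"ry":0,"rz":0},{"tx":0,"ty":0,"tz":-35,"rx":0,"ry":0,"rz":0},{"tx":0,"ty":0,"tz":-35,"rx":0,"ry":0,"rz":0},{"tx":0,"ty":0,"tz":-35,"rx":0,"ry":0,"rz":0},{"tx":0,"ty":0,"tz":-22,"rx":0,"ry":0,"rz":0},{"tx":0,"ty":0,"tz":0,"rx":0,"ry":0,"rz":0},{"tx":0,"ty":0,"tz":0,"rx":0,"ry":0,"rz":0}], gripper=0)

```text
time: 15.9
tool_pos: [633.0, 206.4, 80.0]
tcp_rot: [3.141, -0.0, 1.516]
contact_force: [-0.6, 0.5, 0.4]
grip_width: 92.2
finger_force: 0.0
```

Emit:
carry_out(plan=[{"tx":0,"ty":0,"tz":0,"rx":0,"ry":0,"rz":0},{"tx":0,"ty":0,"tz":0,"rx":0,"ry":0,"rz":0},{"tx":0,"ty":0,"tz":0,"rx":0,"ry":0,"rz":0},{"tx":0,"ty":0,"tz":0,"rx":0,"ry":0,"rz":0},{"tx":0,"ty":0,"tz":0,"rx":0,"ry":0,"rz":0},{"tx":0,"ty":0,"tz":0,"rx":0,"ry":0,"rz":0},{"tx":0,"ty":0,"tz":0,"rx":0,"ry":0,"rz":0},{"tx":0,"ty":0,"tz":0,"rx":0,"ry":0,"rz":0}], gripper=1)

```text
time: 16.7
tool_pos: [632.9, 205.1, 79.3]
tcp_rot: [-3.142, 0.0, 1.514]
contact_force: [0.1, 0.5, 0.8]
grip_width: 44.9
finger_force: 30.0
```

Run:
```python
from h import *
np.set_printoptions(suppress=True,precision=1)
m=dict(np.load("pics/w6.npz"))
for k,uv,z in(("sq",[(96,100),(165,83),(176,172),(105,183)],8),("timer",[(250,253),(298,237),(319,287),(270,306)],20)):
    P=ray("wrist",uv,z,m)[:,:2];e=[P[(i+1)%4]-P[i] for i in range(4)]
    print(k,P.mean(0),[float(np.hypot(*v).round(1)) for v in e],[float(np.arctan2(v[1],v[0]).round(3)) for v in e])
print(bot.get_obs()["tool_pos"])
```

```text
sq [447. 197.] [85.4, 92.4, 88.1, 91.9] [0.033, -1.52, -3.114, 1.592]
timer [596.5  45.7] [50.6, 56.0, 55.2, 60.2] [0.273, -1.257, -2.793, 1.808]
[632.9 205.1  79.3]
```

Emit:
carry_out(plan=[{"tx":0,"ty":0,"tz":20,"rx":0,"ry":0,"rz":0},{"tx":0,"ty":0,"tz":30,"rx":0,"ry":0,"rz":0},{"tx":-8,"ty":-12,"tz":15,"rx":0,"ry":0,"rz":0},{"tx":-12,"ty":-18,"tz":0,"rx":0,"ry":0,"rz":0},{"tx":-16,"ty":-24,"tz":0,"rx":0,"ry":0,"rz":0},{"tx":-16,"ty":-24,"tz":0,"rx":0,"ry":0,"rz":0},{"tx":-16,"ty":-24,"tz":0,"rx":0,"ry":0,"rz":0},{"tx":-16,"ty":-24,"tz":0,"rx":0,"ry":0,"rz":0},{"tx":-16,"ty":-24,"tz":0,"rx":0,"ry":0,"rz":0},{"tx":-16,"ty":-24,"tz":0,"rx":0,"ry":0,"rz":0},{"tx":-16,"ty":-24,"tz":0,"rx":0,"ry":0,"rz":0},{"tx":-16,"ty":-24,"tz":0,"rx":0,"ry":0,"rz":0}], gripper=1)

```text
time: 17.9
tool_pos: [484.0, -17.7, 144.0]
tcp_rot: [-3.141, -0.0, 1.514]
contact_force: [-0.6, -1.2, -2.4]
grip_width: 44.9
finger_force: 30.0
```

Emit:
carry_out(plan=[{"tx":-16,"ty":-24,"tz":0,"rx":0,"ry":0,"rz":0},{"tx":-16,"ty":-24,"tz":0,"rx":0,"ry":0,"rz":0},{"tx":-16,"ty":-24,"tz":0,"rx":0,"ry":0,"rz":0},{"tx":-16,"ty":-24,"tz":0,"rx":0,"ry":0,"rz":0},{"tx":-10,"ty":-15,"tz":0,"rx":0,"ry":0,"rz":0},{"tx":-5.5,"ty":-8.7,"tz":0,"rx":0,"ry":0,"rz":0},{"tx":0,"ty":0,"tz":-20,"rx":0,"ry":0,"rz":0},{"tx":0,"ty":0,"tz":-15,"rx":0,"ry":0,"rz":0},{"tx":0,"ty":0,"tz":-10,"rx":0,"ry":0,"rz":0},{"tx":0,"ty":0,"tz":0,"rx":0,"ry":0,"rz":0},{"tx":0,"ty":0,"tz":0,"rx":0,"ry":0,"rz":0}], gripper=1)

```text
time: 19.0
tool_pos: [405.7, -136.5, 99.4]
tcp_rot: [3.141, 0.0, 1.515]
contact_force: [0.5, 0.2, -1.8]
grip_width: 45.1
finger_force: 30.0
```

Emit:
carry_out(plan=[{"tx":0,"ty":0,"tz":-8,"rx":0,"ry":0,"rz":0},{"tx":0,"ty":0,"tz":-4,"rx":0,"ry":0,"rz":0},{"tx":0,"ty":0,"tz":-2,"rx":0,"ry":0,"rz":0},{"tx":0,"ty":0,"tz":-1.5,"rx":0,"ry":0,"rz":0},{"tx":0,"ty":0,"tz":0,"rx":0,"ry":0,"rz":0},{"tx":0,"ty":0,"tz":0,"rx":0,"ry":0,"rz":0}], gripper=1)

```text
time: 19.6
tool_pos: [405.5, -136.6, 83.8]
tcp_rot: [3.141, 0.0, 1.514]
contact_force: [0.2, 0.3, -2.5]
grip_width: 44.5
finger_force: 30.0
```

Emit:
carry_out(plan=[{"tx":0,"ty":0,"tz":0,"rx":0,"ry":0,"rz":0},{"tx":0,"ty":0,"tz":0,"rx":0,"ry":0,"rz":0},{"tx":0,"ty":0,"tz":0,"rx":0,"ry":0,"rz":0},{"tx":0,"ty":0,"tz":0,"rx":0,"ry":0,"rz":0},{"tx":0,"ty":0,"tz":0,"rx":0,"ry":0,"rz":0},{"tx":0,"ty":0,"tz":0,"rx":0,"ry":0,"rz":0},{"tx":0,"ty":0,"tz":15,"rx":0,"ry":0,"rz":0},{"tx":0,"ty":0,"tz":40,"rx":0,"ry":0,"rz":0},{"tx":0,"ty":0,"tz":45,"rx":0,"ry":0,"rz":0},{"tx":0,"ty":0,"tz":40,"rx":0,"ry":0,"rz":0}], gripper=0)

```text
time: 20.6
tool_pos: [405.3, -136.5, 225.7]
tcp_rot: [3.141, 0.0, 1.514]
contact_force: [1.0, -0.7, -0.6]
grip_width: 91.9
finger_force: 0.0
```

Emit:
carry_out(plan=[{"tx":30,"ty":14,"tz":0,"rx":0,"ry":0,"rz":0.04},{"tx":30,"ty":14,"tz":0,"rx":0,"ry":0,"rz":0.04},{"tx":30,"ty":14,"tz":0,"rx":0,"ry":0,"rz":0.04},{"tx":30,"ty":14,"tz":0,"rx":0,"ry":0,"rz":0.04},{"tx":30,"ty":14,"tz":0,"rx":0,"ry":0,"rz":0.04},{"tx":30,"ty":14,"tz":0,"rx":0,"ry":0,"rz":0.05},{"tx":30,"ty":14,"tz":0,"rx":0,"ry":0,"rz":0.05},{"tx":0,"ty":0,"tz":0,"rx":0,"ry":0,"rz":0},{"tx":0,"ty":0,"tz":0,"rx":0,"ry":0,"rz":0}], gripper=0)

```text
time: 21.5
tool_pos: [615.1, -38.3, 222.9]
tcp_rot: [-3.14, -0.0, 1.815]
contact_force: [-1.0, -0.0, -0.4]
grip_width: 91.5
finger_force: 0.0
```

Run:
```python
from h import *
im,m=shot("w7",[(596,41,20),(405,-137,112)])
u,v=proj("wrist",(596,41,20),m)[0].astype(int);print(u,v)
t=bot.capture("top")[:,:,::-1]
a=cv2.resize(im[v-70:v+80,u-75:u+75],(600,600),interpolation=3)
cv2.imwrite("pics/c7.png",a);cv2.imwrite("pics/top7.png",t)
```

```text
[614.7 -38.8 223.2] [-3.14  -0.     1.814]
(596, 41, 20) [[318.9 124.9]]
(405, -137, 112) [[ 71.7 278.3]]
318 124
```

View pics/c7.png

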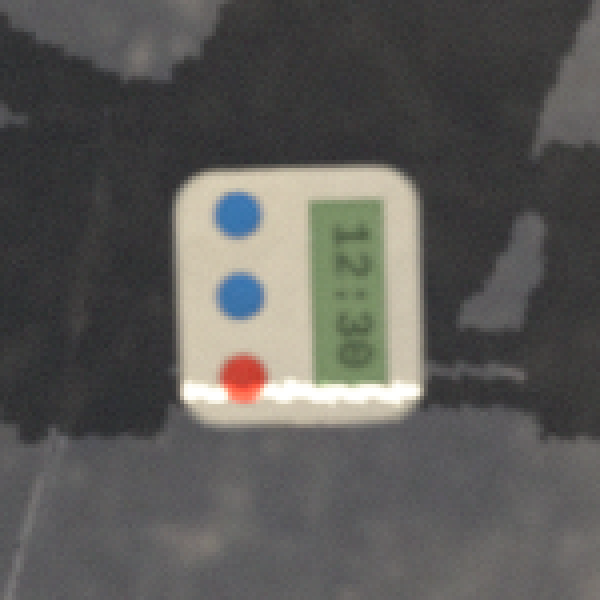

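The wrist crop shows the timer almost square to the gripper: left and right edges at 175..416 at the top and 182..426 at the bottom, and rows 167 to 424. The shorter side (own x) lies along the closing line.

Run:
```python
from h import *
np.set_printoptions(suppress=True,precision=1)
m=dict(np.load("pics/w7.npz"))
uv=(np.array([(175,169),(416,165),(426,420),(182,426)])+.5)/4-.5+[243,54]
P=ray("wrist",uv,20,m)[:,:2];e=[P[(i+1)%4]-P[i] for i in range(4)]
print(P.mean(0),[float(np.hypot(*v).round(1)) for v in e],[float(np.arctan2(v[1],v[0]).round(3)) for v in e])
print(bot.get_obs()["tool_pos"])
t=cv2.imread("pics/top7.png")
cv2.imwrite("pics/c8.png",cv2.resize(t[150:330,120:400],(800,514),interpolation=3))
```

```text
[595.3  38.6] [57.7, 62.3, 59.1, 62.9] [0.261, -1.281, -2.871, 1.837]
[614.5 -39.  223.6]
```

View pics/c8.png

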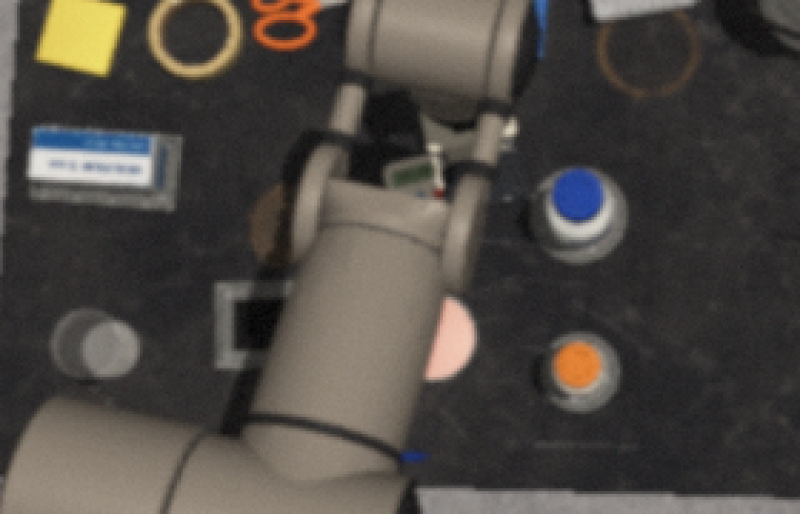

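The bottles and the carton sit in their holders. Now the timer, at (595.5, 38.4) with yaw 0.27.

Emit:
carry_out(plan=[{"tx":-9.5,"ty":38.5,"tz":0,"rx":0,"ry":0,"rz":0.015},{"tx":-9.5,"ty":38.5,"tz":0,"rx":0,"ry":0,"rz":0.015},{"tx":0,"ty":0,"tz":-45,"rx":0,"ry":0,"rz":0},{"tx":0,"ty":0,"tz":-45,"rx":0,"ry":0,"rz":0},{"tx":0,"ty":0,"tz":-45,"rx":0,"ry":0,"rz":0},{"tx":0,"ty":0,"tz":-40,"rx":0,"ry":0,"rz":0},{"tx":0,"ty":0,"tz":-20,"rx":0,"ry":0,"rz":0},{"tx":0,"ty":0,"tz":-10,"rx":0,"ry":0,"rz":0},{"tx":0,"ty":0,"tz":0,"rx":0,"ry":0,"rz":0},{"tx":0,"ty":0,"tz":0,"rx":0,"ry":0,"rz":0}], gripper=0)

```text
time: 22.6
tool_pos: [597.2, 38.0, 20.2]
tcp_rot: [3.139, 0.001, 1.844]
contact_force: [0.0, 0.2, 1.1]
grip_width: 92.1
finger_force: 0.0
```

Emit:
carry_out(plan=[{"tx":0,"ty":0,"tz":-7,"rx":0,"ry":0,"rz":0},{"tx":0,"ty":0,"tz":-5,"rx":0,"ry":0,"rz":0},{"tx":0,"ty":0,"tz":0,"rx":0,"ry":0,"rz":0},{"tx":0,"ty":0,"tz":0,"rx":0,"ry":0,"rz":0},{"tx":0,"ty":0,"tz":0,"rx":0,"ry":0,"rz":0}], gripper=0)

```text
time: 23.1
tool_pos: [596.6, 38.4, 6.9]
tcp_rot: [3.141, 0.0, 1.844]
contact_force: [0.4, -0.2, -0.2]
grip_width: 91.8
finger_force: 0.0
```

Emit:
carry_out(plan=[{"tx":0,"ty":0,"tz":0,"rx":0,"ry":0,"rz":0},{"tx":0,"ty":0,"tz":0,"rx":0,"ry":0,"rz":0},{"tx":0,"ty":0,"tz":0,"rx":0,"ry":0,"rz":0},{"tx":0,"ty":0,"tz":0,"rx":0,"ry":0,"rz":0},{"tx":0,"ty":0,"tz":0,"rx":0,"ry":0,"rz":0},{"tx":0,"ty":0,"tz":0,"rx":0,"ry":0,"rz":0},{"tx":0,"ty":0,"tz":0,"rx":0,"ry":0,"rz":0}], gripper=1)

```text
time: 23.8
tool_pos: [596.3, 38.4, 6.7]
tcp_rot: [-3.142, -0.0, 1.844]
contact_force: [-0.5, -0.4, 0.5]
grip_width: 58.4
finger_force: 29.7
```

Emit:
carry_out(plan=[{"tx":0,"ty":0,"tz":15,"rx":0,"ry":0,"rz":0},{"tx":0,"ty":0,"tz":25,"rx":0,"ry":0,"rz":0},{"tx":0,"ty":0,"tz":20,"rx":0,"ry":0,"rz":0},{"tx":-15,"ty":16,"tz":0,"rx":0,"ry":0,"rz":-0.03},{"tx":-20,"ty":21,"tz":0,"rx":0,"ry":0,"rz":-0.03},{"tx":-20,"ty":21,"tz":0,"rx":0,"ry":0,"rz":-0.03},{"tx":-20,"ty":21,"tz":0,"rx":0,"ry":0,"rz":-0.03},{"tx":-20,"ty":21,"tz":0,"rx":0,"ry":0,"rz":-0.03},{"tx":0,"ty":0,"tz":0,"rx":0,"ry":0,"rz":0},{"tx":0,"ty":0,"tz":0,"rx":0,"ry":0,"rz":0}], gripper=1)

```text
time: 24.8
tool_pos: [501.6, 138.7, 67.0]
tcp_rot: [3.141, 0.0, 1.696]
contact_force: [0.6, 0.2, 0.1]
grip_width: 58.7
finger_force: 29.7
```

Run:
```python
from h import *
w,m=shot("w9",[(446.6,196.9,8)])
s=cv2.cvtColor(bot.capture("scene"),4)
p=proj("scene",bot.get_obs()["tool_pos"])[0].astype(int);print(p)
c=cv2.resize(s[p[1]-60:p[1]+60,p[0]-60:p[0]+60],(400,400),interpolation=3)
o=np.zeros((400,800,3),np.uint8);o[:,400:]=c;o[:300,:400]=cv2.resize(w,(400,300));cv2.imwrite("pics/c9.png",o)
```

```text
[502.2 138.2  67. ] [3.14  0.    1.695]
(446.6, 196.9, 8) [[236.4 146.8]]
[267 178]
```

View pics/c9.png

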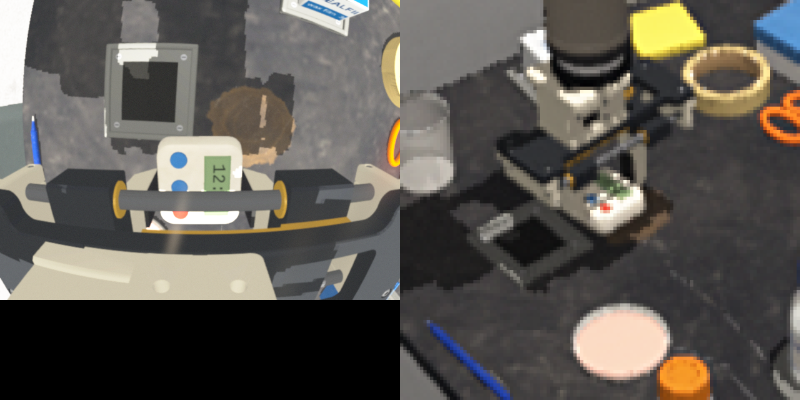

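The timer is held flat, and the holder centre in the wrist inset matches to within about 2 mm.

Emit:
carry_out(plan=[{"tx":-18,"ty":19.5,"tz":0,"rx":0,"ry":0,"rz":-0.028},{"tx":-18,"ty":19.5,"tz":0,"rx":0,"ry":0,"rz":-0.028},{"tx":-18,"ty":19.5,"tz":0,"rx":0,"ry":0,"rz":-0.028},{"tx":0,"ty":0,"tz":0,"rx":0,"ry":0,"rz":0},{"tx":0,"ty":0,"tz":-20,"rx":0,"ry":0,"rz":0},{"tx":0,"ty":0,"tz":-15,"rx":0,"ry":0,"rz":0},{"tx":0,"ty":0,"tz":-10,"rx":0,"ry":0,"rz":0},{"tx":0,"ty":0,"tz":-5,"rx":0,"ry":0,"rz":0},{"tx":0,"ty":0,"tz":-3,"rx":0,"ry":0,"rz":0},{"tx":0,"ty":0,"tz":-2,"rx":0,"ry":0,"rz":0},{"tx":0,"ty":0,"tz":0,"rx":0,"ry":0,"rz":0},{"tx":0,"ty":0,"tz":0,"rx":0,"ry":0,"rz":0}], gripper=1)

```text
time: 26.1
tool_pos: [447.7, 197.0, 12.1]
tcp_rot: [3.141, -0.0, 1.61]
contact_force: [0.4, -1.0, -0.3]
grip_width: 59.1
finger_force: 29.7
```

Emit:
carry_out(plan=[{"tx":0,"ty":0,"tz":-1,"rx":0,"ry":0,"rz":0},{"tx":0,"ty":0,"tz":0,"rx":0,"ry":0,"rz":0},{"tx":0,"ty":0,"tz":0,"rx":0,"ry":0,"rz":0}], gripper=1)

```text
time: 26.4
tool_pos: [447.5, 197.0, 10.9]
tcp_rot: [3.141, -0.0, 1.61]
contact_force: [0.2, 0.7, -0.4]
grip_width: 58.8
finger_force: 29.7
```

Emit:
carry_out(plan=[{"tx":0,"ty":0,"tz":0,"rx":0,"ry":0,"rz":0},{"tx":0,"ty":0,"tz":0,"rx":0,"ry":0,"rz":0},{"tx":0,"ty":0,"tz":0,"rx":0,"ry":0,"rz":0},{"tx":0,"ty":0,"tz":0,"rx":0,"ry":0,"rz":0},{"tx":0,"ty":0,"tz":0,"rx":0,"ry":0,"rz":0},{"tx":0,"ty":0,"tz":0,"rx":0,"ry":0,"rz":0},{"tx":0,"ty":0,"tz":15,"rx":0,"ry":0,"rz":0},{"tx":0,"ty":0,"tz":40,"rx":0,"ry":0,"rz":0},{"tx":0,"ty":0,"tz":45,"rx":0,"ry":0,"rz":0},{"tx":0,"ty":0,"tz":45,"rx":0,"ry":0,"rz":0},{"tx":0,"ty":0,"tz":45,"rx":0,"ry":0,"rz":0}], gripper=0)

```text
time: 27.5
tool_pos: [447.0, 196.8, 202.6]
tcp_rot: [-3.142, 0.0, 1.61]
contact_force: [0.4, 0.0, -0.6]
grip_width: 91.8
finger_force: 0.0
```

Emit:
carry_out(plan=[{"tx":0,"ty":-30,"tz":0,"rx":0,"ry":0,"rz":0},{"tx":0,"ty":-40,"tz":0,"rx":0,"ry":0,"rz":0},{"tx":0,"ty":-40,"tz":0,"rx":0,"ry":0,"rz":0},{"tx":0,"ty":0,"tz":0,"rx":0,"ry":0,"rz":0},{"tx":0,"ty":0,"tz":0,"rx":0,"ry":0,"rz":0}], gripper=0)

```text
time: 28.0
tool_pos: [447.4, 86.3, 200.8]
tcp_rot: [3.141, -0.0, 1.608]
contact_force: [-0.3, 0.6, 0.3]
grip_width: 91.8
finger_force: 0.0
```

Run:
```python
from h import *
w,m=shot("w10",[(447,197,24),(608,369,56)])
t=bot.capture("top")[:,:,::-1];s=bot.capture("scene")[:,:,::-1]
o=np.zeros((600,800,3),np.uint8)
o[:300,:400]=cv2.resize(w,(400,300));o[300:,:400]=cv2.resize(w[:240,160:480],(400,300),interpolation=3)
o[:300,400:]=cv2.resize(t[150:330,120:360],(400,300),interpolation=3)
o[300:,400:]=cv2.resize(s[130:310,190:430],(400,300),interpolation=3);cv2.imwrite("pics/c10.png",o)
```

```text
[447.4  87.1 200.8] [ 3.141 -0.     1.609]
(447, 197, 24) [[321.9  92.3]]
(608, 369, 56) [[500.8 -62.2]]
```

View pics/c10.png

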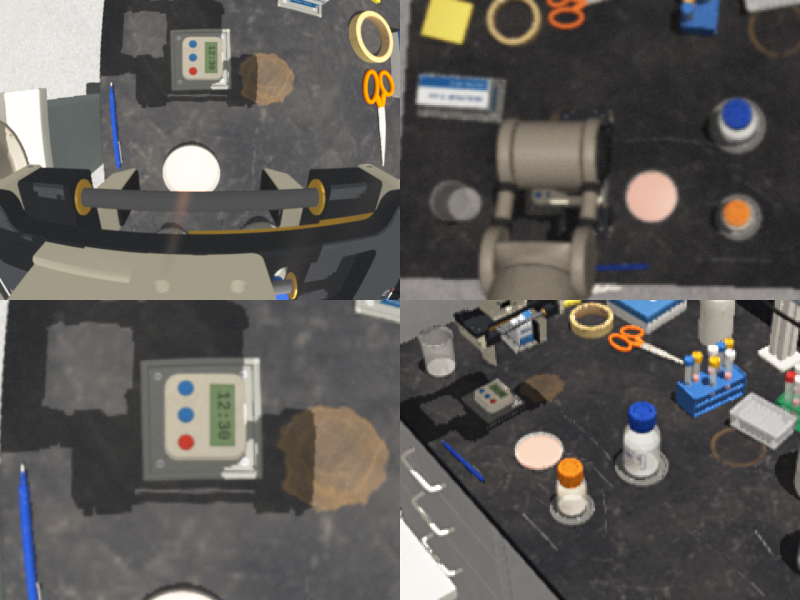

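The timer lies centred in the square holder, at (201,418) against the holder's (201,421) in the lower-left crop. Both bottles stand upright inside their rings, the carton is in the long holder, and the dish and beaker haven't moved. Handing in.

```bash
python3 -c "
from plant import bot
print(bot.close_job())"
```

```text
the job is handed in; nothing more can be done
None
```

I put both bottles, the carton and the timer in their holders, released them and handed the job in at about 28 s; the final pictures show all four seated and the beaker and dish unmoved, but no verdict came back.

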